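Couple the gas cylinder to the drinks carbonator

ROBOT

A 6-joint arm with a two-finger parallel gripper is mounted at the origin on a cart in front of the work surface, level with it; the furniture and walls round the work are solid. World frame = base frame: x ahead of the robot, y to its left, z up, the work surface at z = 0. Lengths are in m, angles in rad, forces in N, time in s.
With the tool pointing down it reaches from about 0.35 to 0.85 m from the base axis. Payload 8.1 kg.
Tool frame: the origin (TCP) lies midway between the tips of the shut fingers; the grasp point (between the pads) lies 19 mm behind it; z points along the fingers, y is the line along which they close (so a half turn about z gives the same grasp; the last joint's range is limited). The gripper opens to 93 mm and grips with 3 to 60 N. Pads are 15 mm wide; open, the fingers measure 128 mm over their backs; the gripper's body (75 mm by 188 mm) begins 65 mm behind the grasp point.
Start: joints at [-1.367, 0.13, 1.488, -0, 1.523, -0.085], TCP at [0.171, -0.575, 0.219] pointing down, gripper open.
Joint ranges: [-2.96, 2.96], [-0.89, 2.26], [0.02, 2.5], [-1.34, 4.48], [0, 2.73], [-2.66, 2.66]. Speed limits (rad/s): [2.39, 2.39, 2.79, 3.14, 3.14, 3.14].

INTERFACE

Orientations are given as a unit quaternion [w, x, y, z].
In Python, from cell import readout, viewer, job gives the robot as it stands.
- The arm moves only by the tool jog_arm, never from a script. Its argument "motion" is a list of rows, each a list of 3 entries, a list of its own where there are three numbers: the turn, a rotation vector about the tool's x, y, z in rad, then the shift along the tool's x, y, z in mm, then the closure, from 0 (fully open) to 1 (shut). A call has 1 to 12 rows; each row is the pose to reach, as a shift and turn from the pose commanded when the call began, along the tool's axes at that moment; what a row does not reach only later rows make up. A row lasts 1/10 s, in which the tool goes at most 50 mm and 8.59 degrees, less where a joint would pass 70% of its speed; a pose out of reach is approached as far as the arm can. A call with a gripper value outside its range is refused whole. The fingers move at their own pace and stop on an object; "squeeze" is the grip in N (left out, the last holds). Time passes only in rows, so rows that repeat a pose let the fingers close. It gives the time, the measured TCP pose, the force, the opening and the grip force at its end, in the units of the state.
- readout.sense(): the state, without advancing time (a new reading comes with each control period).
- viewer.get_image(name): name is "scene" or "side" or "wrist"; returns a dict with "img" (480x640x3 uint8, blue, green, red), "depth" (480x640 float32, m along the optical axis (not along the pixel's ray), 0 where there is no reading), "fx", "fy", "cx", "cy" (pixels), "pose" (4x4, takes a point from camera to world coordinates). Camera axes: x right, y down, z forward; pixel columns grow to the right and rows downward; lengths in m; the calibration is good to about 2 mm. A picture is of the moment at which its call begins.
- job.job_done(): hands the job in; it is judged then, once.
The state is a dict: "t": time; "qpos": joint angles; "qvel": joint speeds; "joint_efforts": joint torques, N m; "ee_pos": TCP position; "tcp_rot": TCP orientation; "wrist_force": force on the tool from outside, world axes, zero at the start; "wrist_torque": the same for the moment, N m; "opening": opening from 0.0 (shut) to 1.0 (fully open); "gripper_force": force on a finger pad.
Only numpy, scipy, OpenCV 4.12 (cv2) and the standard library are available. Lean on these libraries where they do the work, as an engineer would, in place of code of your own. Each camera call takes 0.05 s, during which the arm holds its last target. There are 200 camera calls.

TASK

Connect the blue gas cylinder to the carbonator: pull the coupler's sleeve back by its orange thumb tab until it snaps into its held-back position, push the cylinder along its cradle until its brass collar is fully home against the socket, then nudge the tab so that the sleeve springs all the way forward and locks the cylinder in. Leave the glass, the lemon and the cup where they stand.

Things in the scene. Friction and masses are not known exactly. Their poses are not given: they have to be found in the camera images.
- unit: drinks carbonator screwed to the worktop: white base plate 104 x 335 x 12 mm, origin on the worktop. Its y axis is the direction in which the cylinder is pushed in (roughly to the robot's left), z up; the coupling axis runs at x = 0, 55 mm above the worktop. Base from y = -200 to +135 mm, cradle from -180 to -35. Apart from the orange tab nothing on it is higher than 84 mm
- sleeve (a joint): slide of the brass sleeve along the unit's +y, m: 0 = fully forward (locked), 0.020 = back stop. Over-centre action: below 0.014 it drives the sleeve forward (8 N at 0, falling to none at 0.014); beyond 0.014 it snaps the sleeve back and holds it at 0.020 with about 4 N until it is nudged forward past 0.014, when it springs forward by itself
- jaw_near (a joint): one of two steel jaws that close from both sides behind the cylinder's collar, y = 2 to 10 mm, up to 66 mm high; opening in m: 0 closed, 0.009 open. Driven by the sleeve: back = open, forward = closed. With jaws closed the collar cannot get in; with the collar not home they jam on it and the sleeve stops half-way
- tab (a point): middle of the free part of the orange thumb tab standing up from the sleeve: a plate 36 mm wide (unit x) and 8 mm thick (unit y); this point is 100 mm above the worktop, the tab is free from 84 to 115 mm and open before and behind for fingertips. Moves with the sleeve; axes as the unit's
- seat (a point): centre of the socket's mouth face, on the coupling axis 55 mm above the worktop; the front face of the cylinder's collar meets it when fully home. Axes as the unit's. The mouth takes the 20 mm nose with 2.5 mm play all round. The grey valve block, 84 mm high, stands 70 to 116 mm beyond it
- cyl_mid (a point): middle of the gas cylinder's body, on its axis: blue with a white band, 50 mm in diameter, body 110 mm long, 0.3 to 0.6 kg, lying loose in the black V-shaped cradle (rail tops about 46 mm above the worktop), in line with the socket, nose toward it; its y axis points to the nose. It starts 30 to 65 mm short of home
- cyl_collar (a point): centre of the front face of the cylinder's brass collar (34 mm in diameter, 6 mm thick), 93 mm ahead of cyl_mid; behind it a 20 mm neck, ahead of it a 20 mm thick nose 20 mm long. Coincides with seat when home
- cyl_tail (a point): centre of the flat rear end of the cylinder, 55 mm behind cyl_mid, 55 mm above the worktop: push here along the axis with the fingertips; the space behind it and above the cradle is free
- glass: clear drinking glass 80 mm in diameter, 91 mm high, standing to the right of the work; origin at its underside. Leave alone
- lemon: lemon 72 x 55 x 56 mm lying beyond the carbonator; origin at its underside. Leave alone
- cup: white cup with handle, 54 mm high, standing to the right of the work; origin at its underside. Leave alone
Things that resemble listed ones, but are neither listed nor needed, are in the scene too. Leave any green look-alike of the part that bears cyl_mid alone.

How it is judged:
By the outcome, as a careful person would: the job done as asked, in the order asked, and still so for the second after the job is handed in, with the robot touching nothing.
It also fails if it takes over 48 s, if anything falls off the work surface, if the arm or the gripper's body presses on something with over 40 N, if the wrist force passes 120 N, or if a joint passes its speed limit or range.

## Working session

There is one attempt and no reset: what is moved stays moved. The work goes in short steps, Python scripts to look and compute and a tool call to move; the robot and the scene stay as the last step left them, time stands still between calls to the robot, and variables do not carry over. Pictures are saved under pics/ and viewed, at most 10 in all, crops included, and the job is handed in when it is done.

Besides the shell and the picture viewer there is one more tool, called by a JSON object that holds its "name" and its "arguments". jog_arm: Moves the arm, as the interface text tells. Its arguments: {"type":"object","properties":{"motion":{"type":"array"},"squeeze":{"type":"number"}},"required":["motion"]}

```bash
mkdir -p pics; python3 - <<'E'
from cell import readout, viewer
import cv2, numpy as np, pickle
s=readout.sense(); print({k:np.round(v,3) for k,v in s.items()})
for n in ("scene","side"):
    d=viewer.get_image(n); pickle.dump(d,open(f"{n}.pkl","wb")); cv2.imwrite(f"pics/{n}1.png",d["img"]); print(n,np.round(d["pose"],3),d["fx"],d["cx"],d["cy"])
E
```

```text
{'t': np.float64(0.0), 'qpos': array([-1.367,  0.131,  1.489, -0.   ,  1.523, -0.085]), 'qvel': array([ 0.001,  0.   ,  0.001, -0.001, -0.   ,  0.   ]), 'joint_efforts': array([ 1.0000e-03, -5.5984e+01, -4.9176e+01,  7.7000e-02,  3.6000e-02,
       -0.0000e+00]), 'ee_pos': array([ 0.171, -0.575,  0.218]), 'tcp_rot': array([-0.001,  0.99 ,  0.144, -0.   ]), 'wrist_force': array([-0.401,  0.273,  0.603]), 'wrist_torque': array([ 0.022, -0.005, -0.024]), 'gripper_force': np.float64(0.0), 'opening': np.float64(1.001)}
scene [[ 0.843 -0.216  0.493 -0.082]
 [-0.538 -0.358  0.763 -1.15 ]
 [ 0.012 -0.908 -0.418  0.549]
 [ 0.     0.     0.     1.   ]] 482.7514160353844 316.59861704351925 234.53637497993444
side [[-0.855 -0.282  0.434 -0.082]
 [-0.518  0.464 -0.719  0.685]
 [ 0.001 -0.84  -0.543  0.817]
 [ 0.     0.     0.     1.   ]] 587.1194806804921 328.6827353758305 246.12787748602503
```

View pics/scene1.png

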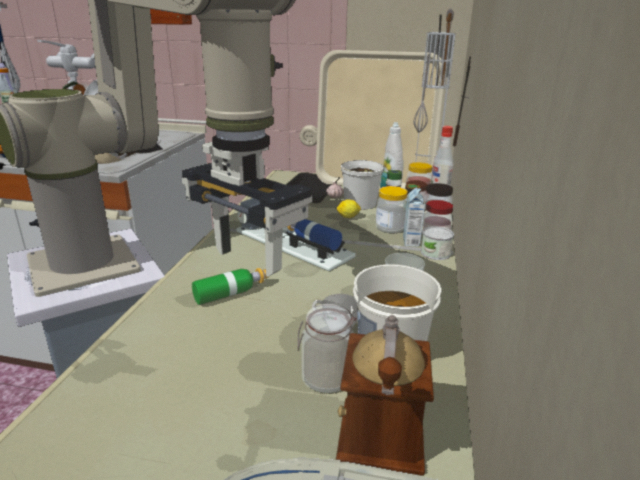

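View pics/side1.png

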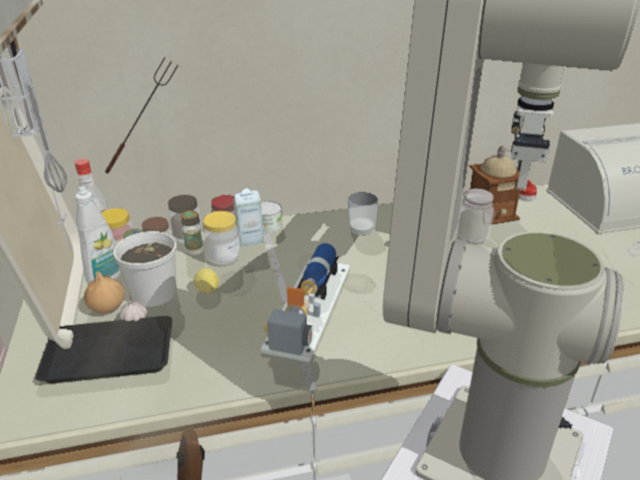

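The scene view shows the blue cylinder at about (318,236), with the arm hiding the coupler. The side view shows the cylinder at (320,268), the orange tab at (296,298), the grey valve block at (288,330), the lemon at (206,280) and the glass at (363,212). I'll measure from the side view.

```bash
cat > h.py <<'E'
import numpy as np, cv2
def mask(d,lo,hi,box):
    x0,y0,x1,y1=box; h=cv2.cvtColor(d["img"],cv2.COLOR_BGR2HSV); m=cv2.inRange(h,np.array(lo),np.array(hi)); k=np.zeros_like(m); k[y0:y1,x0:x1]=m[y0:y1,x0:x1]; return k
def pts(d,m):
    v,u=np.nonzero(m); z=d["depth"][v,u]; ok=z>0; u,v,z=u[ok],v[ok],z[ok]
    p=np.c_[(u-d["cx"])/d["fx"]*z,(v-d["cy"])/d["fy"]*z,z]; return p@d["pose"][:3,:3].T+d["pose"][:3,3]
def ray(d,u,v,z):
    r=d["pose"][:3,:3]@np.array([(u-d["cx"])/d["fx"],(v-d["cy"])/d["fy"],1]); o=d["pose"][:3,3]; return o+r*(z-o[2])/r[2]
def stat(n,p): print(n,len(p),"med",np.round(np.median(p,0),4),"min",np.round(np.percentile(p,2,axis=0),4),"max",np.round(np.percentile(p,98,axis=0),4))
E
python3 - <<'E'
import pickle; from h import *
d=pickle.load(open("side.pkl","rb"))
B=(255,235,360,360)
b=pts(d,mask(d,(105,120,30),(125,255,255),B)); stat("blue",b)
o=pts(d,mask(d,(3,150,120),(14,255,255),B)); o=o[o[:,2]>.05]; stat("tab",o)
w=pts(d,mask(d,(0,0,150),(179,40,255),B)); w=w[abs(w[:,2]-.012)<.006]; stat("base",w)
top=b[b[:,2]>.072]; stat("bluetop",top)
for n,p in(("blue",b),("top",top),("base",w)):
    c=p[:,:2]-p[:,:2].mean(0); v=np.linalg.svd(c,full_matrices=False)[2][0]; v*=np.sign(v[1]); q=c@v; print(n,v,np.degrees(np.arctan2(v[1],v[0])),q.min(),q.max(),p[:,:2].mean(0))
print(cv2.minAreaRect((w[:,:2]*1000).astype(np.float32)))
cv2.imwrite("pics/crop.png",cv2.resize(d["img"][190:370,190:400],None,fx=3.3,fy=3.3,interpolation=cv2.INTER_CUBIC))
E
```

```text
blue 620 med [ 0.4929 -0.2153  0.0751] min [ 0.468  -0.296   0.0474] max [ 0.5255 -0.18    0.082 ]
tab 247 med [ 0.4542 -0.0735  0.1   ] min [ 0.4404 -0.0795  0.0792] max [ 0.4693 -0.0678  0.1168]
base 1392 med [ 0.4533 -0.1674  0.0123] min [ 0.3975 -0.323   0.0072] max [0.7276 0.0071 0.0162]
bluetop 381 med [ 0.499  -0.2455  0.0782] min [ 0.476  -0.2942  0.0723] max [ 0.5266 -0.1821  0.0824]
blue [-0.25445858  0.96708367] 104.74150572403124 -0.07290786219214737 0.05216375151248375 [ 0.49281133 -0.23016007]
top [-0.26306995  0.96477676] 105.2523001453439 -0.06469952081238246 0.05968395952543643 [ 0.4994284  -0.23620118]
base [-0.37455524  0.9272046 ] 111.99682653974673 -0.2764083353169123 0.16779364132100882 [ 0.46070212 -0.16479742]
((515.7728271484375, -217.8182373046875), (235.82730102539062, 476.16070556640625), 38.92631149291992)
```

View pics/crop.png

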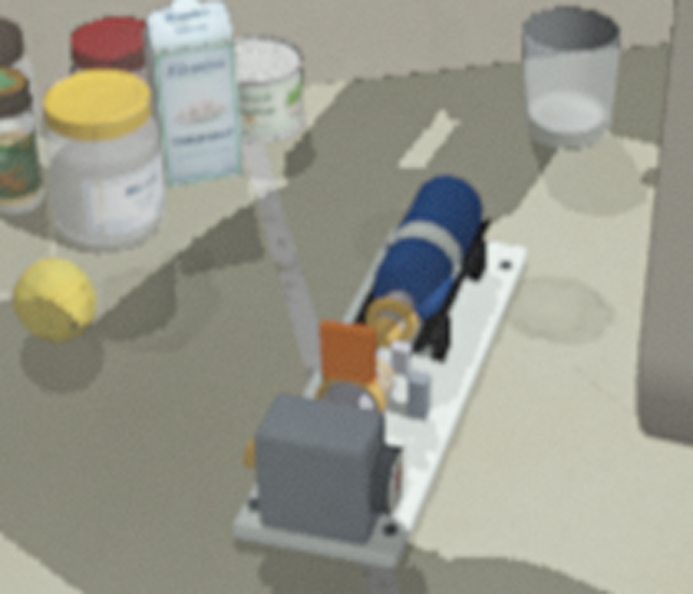

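The crop shows the tab at about (348,352) in front of the steel socket, the collar at (390,320), and the cylinder in line with them. The unit axis points about 105° in world, so the tool's y is already within 1.5° of it. The tab centre is near (0.455,-0.077). Next I'll move above the unit for a wrist view.

{"name": "jog_arm", "arguments": {"motion": [[[0, 0, 0.022], [414, -341, 0], 0], [[0, 0, 0.022], [414, -341, 0], 0], [[0, 0, 0.022], [414, -341, 0], 0], [[0, 0, 0.022], [414, -341, 0], 0], [[0, 0, 0.022], [414, -341, 0], 0], [[0, 0, 0.022], [414, -341, 0], 0], [[0, 0, 0.022], [414, -341, 0], 0], [[0, 0, 0.022], [414, -341, 0], 0], [[0, 0, 0.022], [414, -341, 0], 0], [[0, 0, 0.022], [414, -341, 0], 0], [[0, 0, 0.022], [414, -341, 0], 0], [[0, 0, 0.022], [414, -341, 0], 0]]}}

```text
t: 1.3
ee_pos: [0.4721, -0.1265, 0.2182]
tcp_rot: [-0.001, 0.991, 0.135, 0.0]
wrist_force: [-0.8, 0.1, -0.8]
opening: 1.002
gripper_force: 0.0
```

```bash
python3 - <<'E'
from cell import readout, viewer
import cv2, numpy as np, pickle
s=readout.sense(); print(s["t"],s["ee_pos"],s["tcp_rot"],s["wrist_force"])
d=viewer.get_image("wrist"); pickle.dump(d,open("w1.pkl","wb")); cv2.imwrite("pics/w1.png",d["img"]); print(np.round(d["pose"],3))
E
```

```text
1.3 [ 0.47213911 -0.12645581  0.21820795] [-7.83273596e-04  9.90785401e-01  1.35438796e-01  8.65226788e-05] [-0.7819432   0.13471243 -0.77314559]
[[ 0.268 -0.935 -0.232  0.536]
 [-0.963 -0.261 -0.063 -0.108]
 [-0.001  0.24  -0.971  0.384]
 [ 0.     0.     0.     1.   ]]
```

View pics/w1.png

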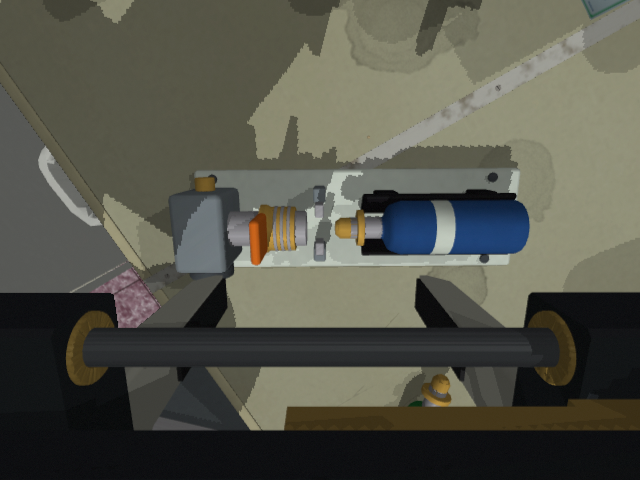

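The wrist view shows the whole unit: the tab at (258,240), the socket at (300,228), the jaws at (320,195) and (320,250), the nose and collar at (345–365,228), the blue body from 383 to 528, and the base from 195 to 518.

```bash
python3 - <<'E'
import pickle; from h import *
d=pickle.load(open("w1.pkl","rb"))
# base edges by contrast: long edges/ corners from white mask on rays to z=.012
m=mask(d,(0,0,120),(179,60,255),(170,160,540,275)); P=pts(d,m); k=abs(P[:,2]-.012)<.003; stat("base",P[k])
print(cv2.minAreaRect((P[k,:2]*1000).astype(np.float32)))
b=pts(d,mask(d,(105,120,30),(125,255,255),(340,180,540,270))); stat("blue",b)
o=pts(d,mask(d,(3,170,120),(13,255,255),(225,200,285,275))); stat("tab",o[o[:,2]>.085])
g=pts(d,mask(d,(14,80,80),(28,255,255),(333,205,370,250))); stat("nose/collar",g)
top=b[b[:,2]>.07]; c=top[:,:2]-top[:,:2].mean(0); print("top mean",top.mean(0))
for a in (104,104.7,105.3,106):
    y=np.array([np.cos(np.radians(a)),np.sin(np.radians(a))]); x=np.array([y[1],-y[0]])
    print(a,*(f"{n} x{np.round(np.percentile(p[:,:2]@x,[2,50,98]),4)} y{np.round(np.percentile(p[:,:2]@y,[1,50,99]),4)}" for n,p in(("blue",top),("tab",o[o[:,2]>.085]),("nose",g[g[:,2]>.04]),("base",P[k]))),sep="\n  ")
# slice centre line of blue body
y=np.array([np.cos(np.radians(105)),np.sin(np.radians(105))]); x=np.array([y[1],-y[0]]); Y=b[:,:2]@y; X=b[:,:2]@x
r=[(t,(np.percentile(X[abs(Y-t)<.004],1)+np.percentile(X[abs(Y-t)<.004],99))/2) for t in np.arange(Y.min()+.01,Y.max()-.03,.006) if (abs(Y-t)<.004).sum()>20]
f=np.polyfit(*np.array(r).T,1); print("axis correction deg",-np.degrees(f[0]),len(r))
E
```

```text
base 6981 med [ 0.4691 -0.1501  0.0122] min [ 0.4066 -0.3185  0.0104] max [ 0.5595 -0.056   0.0138]
((481.94854736328125, -163.0555877685547), (102.81712341308594, 329.39166259765625), 15.955619812011719)
blue 6469 med [ 0.5085 -0.2458  0.0764] min [ 0.4756 -0.2954  0.0573] max [ 0.5388 -0.1806  0.0807]
tab 391 med [ 0.4587 -0.0761  0.1148] min [ 0.4426 -0.0823  0.1124] max [ 0.4737 -0.0697  0.1163]
nose/collar 560 med [ 0.4803 -0.1503  0.0643] min [ 0.4684 -0.1644  0.0562] max [ 0.4967 -0.138   0.0723]
top mean [ 0.50683442 -0.24220271  0.07687433]
104
  blue x[0.4131 0.4338 0.4513] y[-0.414  -0.3641 -0.2969]
  tab x[0.41   0.4265 0.4424] y[-0.188  -0.1848 -0.1807]
  nose x[0.4154 0.4303 0.4444] y[-0.2745 -0.2614 -0.2489]
  base x[0.3763 0.4019 0.478 ] y[-0.4361 -0.2626 -0.1501]
104.7
  blue x[0.4087 0.4294 0.4465] y[-0.4193 -0.3693 -0.3021]
  tab x[0.4076 0.4243 0.4401] y[-0.1932 -0.19   -0.1861]
  nose x[0.4121 0.4272 0.4411] y[-0.2796 -0.2667 -0.2541]
  base x[0.3739 0.399  0.4744] y[-0.4414 -0.2679 -0.1549]
105.3
  blue x[0.4046 0.4255 0.4426] y[-0.4238 -0.3738 -0.3066]
  tab x[0.4056 0.4223 0.4381] y[-0.1975 -0.1944 -0.1907]
  nose x[0.4092 0.4243 0.4382] y[-0.284  -0.2712 -0.2585]
  base x[0.3717 0.3963 0.4711] y[-0.4459 -0.2724 -0.1589]
106
  blue x[0.4003 0.4211 0.4379] y[-0.4289 -0.379  -0.3117]
  tab x[0.4032 0.4199 0.4357] y[-0.2027 -0.1995 -0.1959]
  nose x[0.4057 0.4209 0.4348] y[-0.2892 -0.2763 -0.2637]
  base x[0.3681 0.3931 0.4674] y[-0.4512 -0.2776 -0.1636]
axis correction deg 0.7817882235379711 13
```

The axis is at 105.9°. The tab centre is (0.458,-0.076) with its top at 0.115, which matches the given height. The tail is at (0.521,-0.297), so the cylinder has about 40 mm to travel, within the stated 30–65. Next I'll straddle the tab and grip it.

{"name": "jog_arm", "arguments": {"motion": [[[0, 0, -0.006], [0, -52, 30], 0], [[0, 0, -0.006], [0, -52, 60], 0], [[0, 0, -0.006], [0, -52, 100], 0], [[0, 0, -0.006], [0, -52, 126], 0], [[0, 0, -0.006], [0, -52, 126], 0], [[0, 0, -0.006], [0, -52, 126], 0.5], [[0, 0, -0.006], [0, -52, 126], 1], [[0, 0, -0.006], [0, -52, 126], 1], [[0, 0, -0.006], [0, -52, 126], 1], [[0, 0, -0.006], [0, -52, 126], 1], [[0, 0, -0.006], [0, -52, 126], 1], [[0, 0, -0.006], [0, -52, 126], 1]], "squeeze": 25}}

```text
t: 2.55
ee_pos: [0.457, -0.0802, 0.0928]
tcp_rot: [0.0, 0.991, 0.136, 0.0]
wrist_force: [-0.7, 0.8, -0.0]
opening: 0.447
gripper_force: 0.0
```

{"name": "jog_arm", "arguments": {"motion": [[[0, 0, 0], [0, 0, 0], 1], [[0, 0, 0], [0, 0, 0], 1], [[0, 0, 0], [0, 0, 0], 1], [[0, 0, 0], [0, 0, 0], 1], [[0, 0, 0], [0, 0, 0], 1], [[0, 0, 0], [0, 0, 0], 1], [[0, 0, 0], [0, 0, 0], 1], [[0, 0, 0], [0, 0, 0], 1]]}}

```text
t: 3.35
ee_pos: [0.4562, -0.0777, 0.0925]
tcp_rot: [-0.002, 0.991, 0.136, -0.001]
wrist_force: [-4.3, 12.6, 6.1]
opening: 0.081
gripper_force: 25.0
```

Gripped at about 8 mm opening. Now I'll pull the sleeve back.

{"name": "jog_arm", "arguments": {"motion": [[[0, 0, 0], [0, -5, 0], 1], [[0, 0, 0], [0, -10, 0], 1], [[0, 0, 0], [0, -15, 0], 1], [[0, 0, 0], [0, -19, 0], 1], [[0, 0, 0], [0, -22, 0], 1], [[0, 0, 0], [0, -22, 0], 1], [[0, 0, 0], [0, -22, 0], 1], [[0, 0, 0], [0, -22, 0], 1]], "squeeze": 40}}

```text
t: 4.15
ee_pos: [0.4508, -0.0587, 0.0926]
tcp_rot: [-0.0, 0.991, 0.136, -0.0]
wrist_force: [-2.6, 3.7, 2.2]
opening: 0.082
gripper_force: 40.0
```

{"name": "jog_arm", "arguments": {"motion": [[[0, 0, 0], [0, -22, 0], 0.5], [[0, 0, 0], [0, -22, 0], 0.5], [[0, 0, 0], [0, -22, 0], 0.5], [[0, 0, 0], [0, -22, 0], 0.5], [[0, 0, 0], [0, -22, 0], 0.5], [[0, 0, 0], [0, -22, -40], 1], [[0, 0, 0], [0, 0, -90], 1], [[0, 0, 0], [0, 50, -120], 1], [[0, 0, 0], [0, 80, -120], 1], [[0, 0, 0], [0, 80, -120], 1], [[0, 0, 0], [0, 80, -120], 1]]}}

```text
t: 5.25
ee_pos: [0.4727, -0.137, 0.2127]
tcp_rot: [0.0, 0.991, 0.135, 0.0]
wrist_force: [-0.4, 0.3, -0.3]
opening: 0.036
gripper_force: 0.0
```

```bash
python3 - <<'E'
from cell import readout, viewer
import pickle; from h import *
s=readout.sense(); print(s["t"],s["ee_pos"],s["opening"])
d=viewer.get_image("wrist"); pickle.dump(d,open("w2.pkl","wb")); cv2.imwrite("pics/w2.png",d["img"])
y=np.array([-.274,.962]); x=np.array([.962,.274])
o=pts(d,mask(d,(3,170,120),(13,255,255),(150,150,400,290))); o=o[o[:,2]>.105]; stat("tab",o)
b=pts(d,mask(d,(105,120,30),(125,255,255),(250,150,600,290))); stat("blue",b)
print("tab xy",np.median(o[:,:2]@x),np.median(o[:,:2]@y),"tail y",np.percentile(b[:,:2]@y,[.5,1,2]))
E
```

```text
5.25 [ 0.47271914 -0.13700111  0.21267962] 0.0362387644730436
tab 479 med [ 0.4537 -0.0571  0.1146] min [ 0.4367 -0.0634  0.1103] max [ 0.469  -0.0506  0.1163]
blue 6696 med [ 0.5086 -0.2459  0.0764] min [ 0.4758 -0.2957  0.0566] max [ 0.5387 -0.1806  0.0807]
tab xy 0.42067409067758404 -0.17949541545433972 tail y [-0.4289059  -0.42812338 -0.42695845]
```

View pics/w2.png

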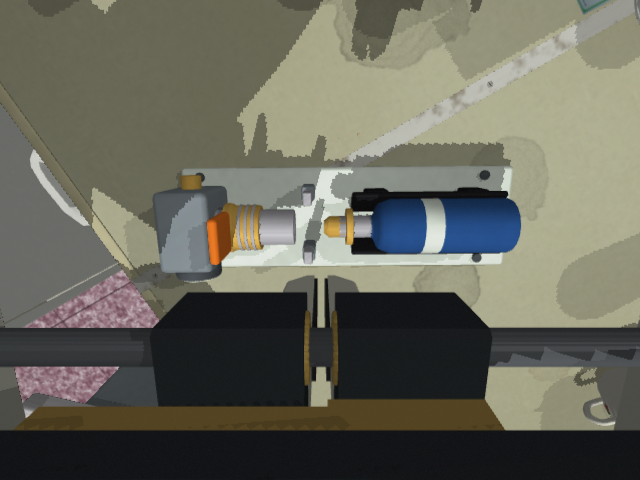

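The picture shows the tab held back at (220,240), having moved 19.7 mm, and the jaws are open. The cylinder hasn't moved, with its tail at column 520. Next I'll bring the shut fingers down behind the tail.

{"name": "jog_arm", "arguments": {"motion": [[[0, 0, 0], [3, 50, 0], 1], [[0, 0, 0], [3, 100, 0], 1], [[0, 0, 0], [3, 150, 0], 1], [[0, 0, 0], [3, 205, 0], 1], [[0, 0, 0], [3, 205, 10], 1], [[0, 0, 0], [3, 205, 50], 1], [[0, 0, 0], [3, 205, 95], 1], [[0, 0, 0], [3, 205, 130], 1], [[0, 0, 0], [3, 205, 166], 1], [[0, 0, 0], [3, 205, 166], 1], [[0, 0, 0], [3, 205, 166], 1]]}}

```text
t: 6.4
ee_pos: [0.5302, -0.3309, 0.0462]
tcp_rot: [-0.001, 0.991, 0.137, -0.001]
wrist_force: [-0.1, -0.2, 0.3]
opening: 0.002
gripper_force: 0.0
```

{"name": "jog_arm", "arguments": {"motion": [[[0, 0, 0], [0, -8, 0], 1], [[0, 0, 0], [0, -14, 0], 1], [[0, 0, 0], [0, -19, 0], 1], [[0, 0, 0], [0, -24, 0], 1], [[0, 0, 0], [0, -29, 0], 1], [[0, 0, 0], [0, -34, 0], 1], [[0, 0, 0], [0, -39, 0], 1], [[0, 0, 0], [0, -44, 0], 1], [[0, 0, 0], [0, -48, 0], 1], [[0, 0, 0], [0, -50, 0], 1], [[0, 0, 0], [0, -50, 0], 1]]}}

```text
t: 7.5
ee_pos: [0.5169, -0.2839, 0.0463]
tcp_rot: [-0.0, 0.991, 0.136, -0.0]
wrist_force: [0.6, -2.4, 1.9]
opening: 0.006
gripper_force: 1.5
```

```bash
python3 - <<'E'
from cell import readout, viewer
import pickle; from h import *
s=readout.sense(); print(s["t"],s["ee_pos"],s["wrist_force"])
d=viewer.get_image("wrist"); cv2.imwrite("pics/w3.png",d["img"])
E
```

```text
7.5 [ 0.51692711 -0.28392016  0.04632337] [ 0.58946624 -2.42453323  1.86658079]
```

View pics/w3.png

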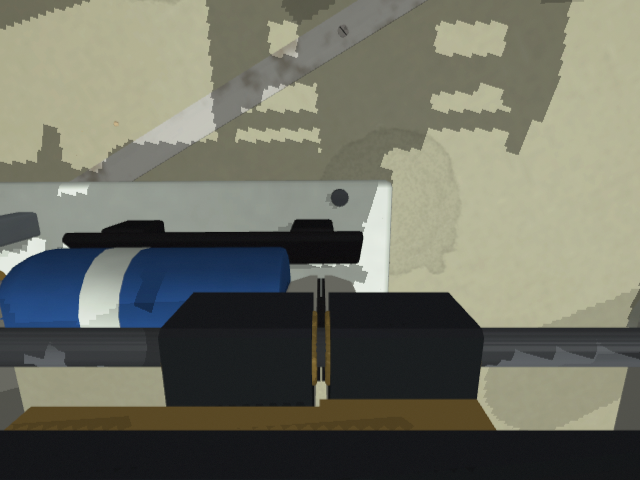

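The cylinder is sliding along the cradle, with the fingers on its tail at column 290 and a push force of about 2.5 N. I'll keep going slowly until I feel the stop.

{"name": "jog_arm", "arguments": {"motion": [[[0, 0, 0], [0, -2, 0], 1], [[0, 0, 0], [0, -4, 0], 1], [[0, 0, 0], [0, -5, 0], 1], [[0, 0, 0], [0, -6, 0], 1], [[0, 0, 0], [0, -7, 0], 1], [[0, 0, 0], [0, -8, 0], 1], [[0, 0, 0], [0, -8, 0], 1]]}}

```text
t: 8.25
ee_pos: [0.5148, -0.2764, 0.0464]
tcp_rot: [-0.0, 0.991, 0.136, -0.0]
wrist_force: [0.8, -1.7, 0.5]
opening: 0.005
gripper_force: 0.7
```

{"name": "jog_arm", "arguments": {"motion": [[[0, 0, 0], [0, -1, 0], 1], [[0, 0, 0], [0, -2, 0], 1], [[0, 0, 0], [0, -3, 0], 1], [[0, 0, 0], [0, -4, 0], 1], [[0, 0, 0], [0, -5, 0], 1], [[0, 0, 0], [0, -5, 0], 1]]}}

```text
t: 8.85
ee_pos: [0.5136, -0.2718, 0.0466]
tcp_rot: [-0.0, 0.991, 0.136, -0.0]
wrist_force: [0.6, -2.4, -0.3]
opening: 0.006
gripper_force: 0.8
```

{"name": "jog_arm", "arguments": {"motion": [[[0, 0, 0], [0, -1, 0], 1], [[0, 0, 0], [0, -2, 0], 1], [[0, 0, 0], [0, -3, 0], 1], [[0, 0, 0], [0, -4, 0], 1], [[0, 0, 0], [0, -5, 0], 1], [[0, 0, 0], [0, -5, 0], 1]]}}

```text
t: 9.45
ee_pos: [0.514, -0.2706, 0.0484]
tcp_rot: [0.003, 0.991, 0.136, 0.002]
wrist_force: [2.9, -14.4, -0.1]
opening: 0.003
gripper_force: 7.5
```

It stopped with 14 N at about 44 mm of travel, so it's likely home. I'll press a little more, back off, rise, and look.

{"name": "jog_arm", "arguments": {"motion": [[[0, 0, 0], [0, -2, 0], 1], [[0, 0, 0], [0, -3, 0], 1], [[0, 0, 0], [0, -3, 0], 1]]}}

```text
t: 9.75
ee_pos: [0.5146, -0.2704, 0.05]
tcp_rot: [0.006, 0.991, 0.135, 0.003]
wrist_force: [6.5, -23.5, 0.7]
opening: 0.006
gripper_force: 12.1
```

{"name": "jog_arm", "arguments": {"motion": [[[0, 0, 0], [0, 5, 0], 1], [[0, 0, 0], [0, 15, 0], 1], [[0, 0, 0], [0, 25, 0], 1], [[0, 0, 0], [0, 25, -45], 1], [[0, 0, 0], [0, 25, -90], 1], [[0, 0, 0], [0, -20, -125], 0], [[0, 0, 0], [0, -70, -125], 0], [[0, 0, 0], [0, -120, -125], 0], [[0, 0, 0], [0, -150, -125], 0], [[0, 0, 0], [0, -150, -125], 0], [[0, 0, 0], [0, -150, -125], 0]]}}

```text
t: 10.85
ee_pos: [0.4712, -0.1193, 0.1716]
tcp_rot: [0.0, 0.991, 0.137, -0.0]
wrist_force: [-0.3, -0.4, -0.2]
opening: 0.474
gripper_force: 0.0
```

```bash
python3 - <<'E'
from cell import readout, viewer
import pickle; from h import *
s=readout.sense(); print(s["t"],s["ee_pos"],s["tcp_rot"],s["opening"])
d=viewer.get_image("wrist"); cv2.imwrite("pics/w4.png",d["img"])
y=np.array([-.274,.962]); x=np.array([.962,.274])
o=pts(d,mask(d,(3,170,120),(13,255,255),(100,150,400,290))); o=o[o[:,2]>.105]; stat("tab",o)
b=pts(d,mask(d,(105,120,30),(125,255,255),(250,150,600,290))); stat("blue",b)
print("tab xy",np.median(o[:,:2]@x),np.median(o[:,:2]@y),"tail y",np.percentile(b[:,:2]@y,[.5,1,2]))
E
```

```text
10.85 [ 0.47119227 -0.11934939  0.17164604] [ 1.89686847e-05  9.90583972e-01  1.36906513e-01 -3.27464258e-05] 0.4743682829239085
tab 621 med [ 0.4535 -0.057   0.1145] min [ 0.437  -0.0636  0.1114] max [ 0.4689 -0.0505  0.1161]
blue 8559 med [ 0.4972 -0.2028  0.0765] min [ 0.465  -0.2526  0.057 ] max [ 0.5267 -0.1371  0.0807]
tab xy 0.42064127662184214 -0.1792420020034477 tail y [-0.38412623 -0.38338164 -0.38207257]
```

View pics/w4.png

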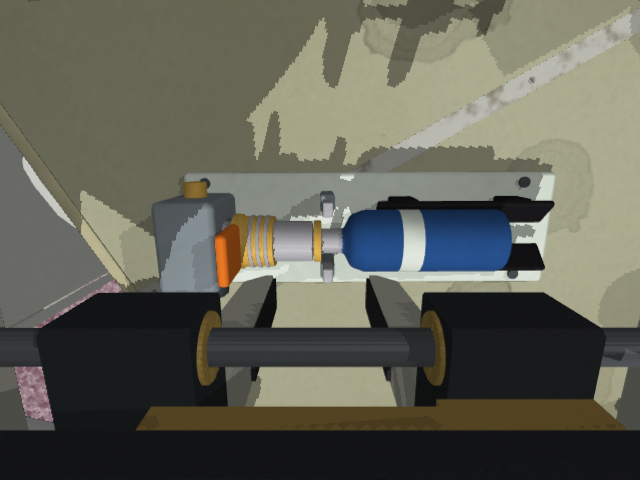

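The collar at (318,240) sits against the socket, with the open jaws at (327,203) and (327,272) just behind it. The tail advanced 44.8 mm and the sleeve is still held back. Next I'll straddle the tab with a half-open gripper.

{"name": "jog_arm", "arguments": {"motion": [[[0, 0, 0], [0, -30, 0], 0.45], [[0, 0, 0], [0, -65, 0], 0.45], [[0, 0, 0], [0, -65, 0], 0.45], [[0, 0, 0], [0, -65, 30], 0.45], [[0, 0, 0], [0, -65, 55], 0.45], [[0, 0, 0], [0, -65, 78], 0.45], [[0, 0, 0], [0, -65, 78], 0.45], [[0, 0, 0], [0, -65, 78], 0.45]]}}

```text
t: 11.7
ee_pos: [0.4536, -0.0582, 0.0937]
tcp_rot: [-0.0, 0.991, 0.135, -0.001]
wrist_force: [-0.4, -0.5, -0.4]
opening: 0.551
gripper_force: 0.0
```

{"name": "jog_arm", "arguments": {"motion": [[[0, 0, 0], [0, 8, 0], 0.45], [[0, 0, 0], [0, 16, 0], 0.45], [[0, 0, 0], [0, 20, 0], 0.45], [[0, 0, 0], [0, 23, 0], 0.45], [[0, 0, 0], [0, 26, 0], 0.45], [[0, 0, 0], [0, 29, 0], 0.45], [[0, 0, 0], [0, 31, 0], 0.45], [[0, 0, 0], [0, 31, 0], 0.45], [[0, 0, 0], [0, 31, 0], 0.45]]}}

```text
t: 12.6
ee_pos: [0.4619, -0.0871, 0.0935]
tcp_rot: [0.0, 0.991, 0.136, -0.0]
wrist_force: [0.9, 0.8, -0.0]
opening: 0.55
gripper_force: 0.0
```

{"name": "jog_arm", "arguments": {"motion": [[[0, 0, 0], [0, -4, 0], 0.45], [[0, 0, 0], [0, -4, -30], 0.45], [[0, 0, 0], [0, 0, -75], 0.45], [[0, 0, 0], [0, 30, -90], 0.45], [[0, 0, 0], [0, 40, -90], 0.45], [[0, 0, 0], [0, 40, -90], 0.45]]}}

```text
t: 13.2
ee_pos: [0.4727, -0.1262, 0.1831]
tcp_rot: [-0.0, 0.991, 0.135, -0.0]
wrist_force: [-0.8, 0.7, -0.1]
opening: 0.55
gripper_force: 0.0
```

```bash
python3 - <<'E'
from cell import readout, viewer
import pickle; from h import *
s=readout.sense(); print(s["t"],s["ee_pos"],s["opening"],s["wrist_force"])
d=viewer.get_image("wrist"); cv2.imwrite("pics/w5.png",d["img"])
y=np.array([-.274,.962]); x=np.array([.962,.274])
o=pts(d,mask(d,(3,170,120),(13,255,255),(100,150,400,290))); o=o[o[:,2]>.105]; stat("tab",o)
b=pts(d,mask(d,(105,120,30),(125,255,255),(250,150,600,290)))
print("tab xy",np.median(o[:,:2]@x),np.median(o[:,:2]@y),"tail y",np.percentile(b[:,:2]@y,[.5,1,2]))
E
```

```text
13.2 [ 0.47270203 -0.12624259  0.18313941] 0.5498813570726542 [-0.80943765  0.7119281  -0.14079783]
tab 505 med [ 0.4595 -0.076   0.1147] min [ 0.4439 -0.0821  0.1121] max [ 0.4742 -0.0696  0.1162]
tab xy 0.42126307188361817 -0.19903994047181064 tail y [-0.3843434  -0.38344552 -0.38205555]
```

View pics/w5.png

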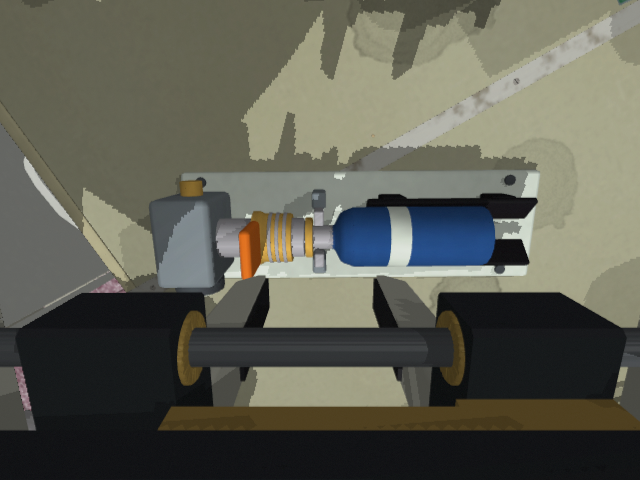

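The tab at (250,248) is back at its original locked position: y is -0.1990, against -0.1990 at the start. The jaws at (319,215) and (319,258) have closed in behind the collar, and the robot is clear of everything.

```bash
python3 -c "
from cell import job; print(job.job_done())"
```

```text
the job is handed in; nothing more can be done
None
```

The cylinder is connected: the collar is home against the socket, the sleeve has sprung fully forward with the jaws closed behind the collar, and the job was handed in at about 13 s of the allowed 48 s.

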